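# Seat a guide rod in its saddles and index the end stop one hole

## Task

Lift the steel rod off its wooden chocks and lay it in the two raised V saddles of the aluminium rail fixture, between the head plate and the sliding end stop, and let go of it. Then pull up the end stop's spring plunger by its knob, slide the stop to the next hole towards the rod and let the pin drop fully home in that hole; finish while still holding the knob with the pin fully engaged. Leave the screwdriver, the tray and the round offcut alone.

Things in the scene. Friction and masses are not known exactly. Their poses are not given: they have to be found in the camera images.
- rod: Loose plain round steel rod, 20 mm diameter, 140 mm long, 0.24 to 0.41 kg. Origin at its centre, on its axis; it lies along its own y. At the start it lies in two wooden chocks, axis 35 mm above the table; the chocks (44 mm across the rod, 16 mm along it, tops 32 mm high, about 52 mm either side of the rod's middle) leave 88 mm free between them.
- fixture: Aluminium fixture fixed to the bench: rail 380 mm long, 40 wide, 40 high along its own y; origin at the centre of its underside, z up. On the rail: head plate (inner face at y = -150 mm, top at z = 94), two V saddles (8 mm thick, at y = -115 and -35 mm, tips at z = 81, 25 mm to either side), the sliding end stop on the +y half, and 12 mm holes 40 mm apart in the top.
- seat (a point): Where the rod's centre belongs: midway between the saddles, on the axis of a seated rod (75 mm above the bench, 35 mm above the rail; fixture y = -75 mm, axes the fixture's). A rod centred here lies along y, with 5 mm to the head plate and 11 mm to the stop's face once the stop is in the next hole (51 mm before). 72 mm between the saddles are free for fingers.
- knob: Black plunger knob, upright cylinder, 26 mm diameter, 26 mm high; origin at its centre, 105 mm above the bench when the pin is home; axes the fixture's. Below it a 10 mm shank, then a 20 mm barrel whose top is 73 mm above the bench. The stop's upright plate (34 mm wide, top 82 mm above the bench) has its face 28 mm from the knob's axis on the saddle side.
- plunger (a joint): Lift of the plunger in m: 0 = pin fully home in a hole, 0.014 = top end stop. The pin (9 mm, rounded tip) is clear of the hole above 0.011. A spring pulls it down with 4 N at 0 and 7 N at the top; resting on the rail between holes it reads about 0.011.
- stop_slide (a joint): Position of the end stop along the rail in m: 0 = the hole it starts in, grows as the stop moves along the fixture's -y, towards the rod; 0.040 = the next hole towards the rod. The pin has 1.5 mm play in a hole. Free to slide (about 2 N) only with the plunger raised.
- screwdriver: Bystander: a screwdriver lying on the bench, to be left alone.
- bolt_tray: Bystander: open grey plastic tray, 90 by 120 by 35 mm, to be left alone.
- offcut: Bystander: short aluminium round offcut, 44 mm diameter, 45 mm high, standing, to be left alone.
Things that resemble listed ones, but are neither listed nor needed, are in the scene too. There is more than one size of the rod; the job needs the smallest.

How it is judged (in metres and radians):
On the way, in this order (a step that is already met when the one before it is completed fails the run):
1. the rod lies in both V saddles, released, with the stop still in its first hole (x of rod in the frame of fixture between -0.004 and 0.004 m and y of rod in the frame of fixture between -0.09 and -0.02 m and z of rod in the frame of fixture between 0.071 and 0.079 m and angle between the y axis of rod and the y axis of fixture, either way round below 0.06 rad and contact force between the fingers and rod below 0.1 N and linear speed of rod below 0.03 m/s and value of joint stop_slide between -0.006 and 0.006 m), for 0.2 s.
2. the plunger is pulled clear of the first hole (value of joint plunger above 0.008 m and value of joint stop_slide below 0.015 m), for 0.05 s.
At the end, for the whole second after the job is handed in: The rod rests in both saddles (axis within 4 mm of the seat sideways and in height, within 0.06 rad of the rail) untouched by the fingers and still; the stop is in the next hole (40 mm, within 3.5 mm) with the plunger within 3 mm of fully home; and the fingers are still holding the knob (over 1 N) (x of rod in the frame of fixture between -0.004 and 0.004 m and y of rod in the frame of fixture between -0.09 and -0.02 m and z of rod in the frame of fixture between 0.071 and 0.079 m and angle between the y axis of rod and the y axis of fixture, either way round below 0.06 rad and linear speed of rod below 0.03 m/s and contact force between the fingers and rod below 0.1 N and value of joint stop_slide between 0.0365 and 0.0435 m and value of joint plunger below 0.003 m and velocity of joint stop_slide between -0.01 and 0.01 m/s and contact force between the fingers and knob above 1 N); the arm keeps its last pose, push and grip.
It fails at once if a bystander is moved more than 20 mm (distance of any of screwdriver, bolt_tray, offcut from where it was at the start of the episode above 0.02 m).
It also fails if it takes over 58 s, if anything falls off the work surface, if the arm or the gripper's body presses on something with over 40 N, if the wrist force passes 120 N, or if a joint passes its speed limit or range.

## Robot

A 6-joint arm with a two-finger parallel gripper is mounted at the origin on the work surface. World frame = base frame: x ahead of the robot, y to its left, z up, the work surface at z = 0. Lengths are in m, angles in degrees, forces in N, time in s.
With the tool pointing down it reaches from about 0.225 to 0.875 m from the base axis. Payload 3.4 kg.
Tool frame: the origin (TCP) lies midway between the tips of the shut fingers; the grasp point (between the pads) lies 19 mm behind it; z points along the fingers, x is the direction in which the jaws open and shut, and the axes are right-handed (so a half turn about z gives the same grasp; the last joint's range is limited). The gripper opens to 85 mm and grips with 20 to 120 N. Pads are 22 mm wide; open, the fingers measure 114 mm over their backs; the gripper's body (76 mm by 85 mm) begins 54 mm behind the grasp point. The pads swing forward as they close: fully open they stand 13 mm farther back than shut.
Start: joints at [68.87, 15.808, 86.224, -0, 77.962, -6.933], TCP at [0.141, 0.557, 0.231] pointing down, gripper open.
Joint ranges: [-165.64, 165.64], [-43.16, 119.46], [12.63, 154.43], [-67.54, 247.53], [6.08, 155.33], [-154.97, 154.97]. Speed limits (degrees/s): [147.25, 147.25, 180, 180, 180, 180].

## Interface

Orientations are given as a 3x3 rotation matrix whose columns are the frame's x, y, z axes.
In Python, from workcell import r gives the robot as it stands.
- The arm moves only by the tool arm_command, never from a script. Its argument "steps" is a list of rows, each a list of 5 numbers: the shift along the tool's x, y, z normalised to -1 to 1, where 1 is 0.25 m, then the turn about the tool's z normalised to -1 to 1, where 1 is pi/2 rad, then the opening, from 0 (shut) to 1 (fully open). In form: [[tx, ty, tz, spin, claw], ...]. A call has 1 to 10 rows; each row is the pose to reach, as a shift and turn from the pose commanded when the call began, along the tool's axes at that moment; what a row does not reach only later rows make up. A row lasts 1/8 s, in which the tool goes at most 62.5 mm and 10.7 degrees, less where a joint would pass 70% of its speed; a pose out of reach is approached as far as the arm can. A call with a number of a shift or a turn outside -1 to 1 is refused whole. A call with a gripper value outside its range is refused whole. The fingers move at their own pace and stop on an object; the grip force is fixed at half the most. Time passes only in rows, so rows that repeat a pose let the fingers close. It gives the time, the measured TCP pose, the force and the opening at its end, in the units of the state.
- r.state(): the state, without advancing time (a new reading comes with each control period).
- r.read_camera(name): name is "side" or "top"; returns the picture (384x512x3 uint8, blue, green, red); there is no depth.
- r.camera_params(name): a dict with "mtx" (3x3 intrinsics, pixels), "camera_from_world" (4x4, takes a point from world to camera coordinates). Camera axes: x right, y down, z forward; pixel columns grow to the right and rows downward; lengths in m; the calibration is good to about 2 mm. A picture is of the moment at which its call begins. camera_params takes no time and is no camera call.
- r.hand_in(): hands the job in, once; it reports no verdict.
Trained networks look in the newest picture that a camera, given by its name, has taken for a name from the list of things; names that differ only in an ending like _2 or _b are one class to them, and where a whole thing is asked for, a point or a joint stands for the part that bears it (a point fixed in the world has none). Each returns a list of dicts, best first, with "score" (0 to 1); they miss things now and then, are a little off and sometimes report something else, mostly with a low value. They report only what shows in the picture. A call takes as long as a camera call. They do not tell look-alikes from the thing itself.
- r.recognise(camera, thing): "at" ([row, column] in pixels, amid what is visible of it).
- r.outline_of(camera, thing): "mask" (384x512 bool, what is visible of it) and "at" ([row, column] in pixels, amid what is visible of it).
- r.spot_point(camera, thing): "at" ([row, column] in pixels: a listed point, or the origin of a listed thing).
The state is a dict: "t": time; "joint_positions": joint angles; "dq": joint speeds; "joint_efforts": joint torques, N m; "eef_pos": TCP position; "orientation": TCP orientation; "ft_force": force on the tool from outside, world axes, zero at the start; "wrist_torque": the same for the moment, N m; "gripper_width": opening from 0.0 (shut) to 1.0 (fully open).
Only numpy, scipy, OpenCV 4.12 (cv2) and the standard library are available. Lean on these libraries where they do the work, as an engineer would, in place of code of your own. Each camera call takes 0.05 s, during which the arm holds its last target.

## Working session

There is one attempt and no reset: what is moved stays moved. The work goes in short steps, Python scripts to look and compute and a tool call to move; the robot and the scene stay as the last step left them, time stands still between calls to the robot, and variables do not carry over. Pictures are saved under pics/ and viewed, and the job is handed in when it is done.

Besides the shell and the picture viewer there is one more tool, called after "Request:" as name(argument=value, ...), one argument or row to a line, values as JSON. arm_command: Moves the arm, as the interface text tells. Its arguments: {"type":"object","properties":{"steps":{"type":"array"}},"required":["steps"]}

```bash
mkdir -p pics; cat > h.py <<'E'
import numpy as np, cv2
from workcell import r
def save(cam,name,scale=1):
    im=r.read_camera(cam); cv2.imwrite(f'pics/{name}.png',cv2.resize(im,None,fx=scale,fy=scale)); return im
def ray(cam,rc):
    p=r.camera_params(cam);K=np.array(p['mtx']);T=np.array(p['camera_from_world'])
    d=np.linalg.solve(K,[rc[1],rc[0],1.]);R=T[:3,:3];return -R.T@T[:3,3],R.T@d
def atz(cam,rc,z):
    c,d=ray(cam,rc);return c+d*(z-c[2])/d[2]
def proj(cam,P):
    p=r.camera_params(cam);K=np.array(p['mtx']);T=np.array(p['camera_from_world'])
    q=K@(T[:3,:3]@np.asarray(P)+T[:3,3]);return q[[1,0]]/q[2]
E
python3 - <<'E'
from h import *
np.set_printoptions(precision=4,suppress=True)
for c in('top','side'):
    save(c,c+'0',1.5)
    print(c,ray(c,(192,256)))
    for n in('rod','fixture','seat','knob'):
        try: print(n,[(np.round(d['at'],1),round(d['score'],2)) for d in r.spot_point(c,n)])
        except Exception as e: print(n,e)
print(r.state())
E
```

```text
top (array([ 0.393 , -0.0035,  1.1838]), array([ 0.1073,  0.0132, -0.9943]))
rod [(array([266.9, 322.4]), 0.9), (array([239.3, 243.3]), 0.9), (array([215.5, 305.8]), 0.8)]
fixture [(array([165.5, 260.7]), 0.77)]
seat [(array([163.4, 285.7]), 0.93)]
knob [(array([154.7, 238.4]), 0.5)]
side (array([ 0.4303, -0.8937,  0.8267]), array([ 0.0448,  0.7719, -0.6342]))
rod [(array([262.5, 191. ]), 0.64), (array([235.2, 246.2]), 0.63), (array([198.6, 219.2]), 0.59), (array([154.4, 279.9]), 0.3)]
fixture [(array([211.9, 297.3]), 0.8)]
seat [(array([214.4, 294.2]), 0.8)]
knob [(array([175.6, 298.6]), 0.65)]
{'t': 0.5, 'joint_positions': array([68.8704, 15.8079, 86.2277, -0.0016, 77.9622, -6.9337]), 'dq': array([ 0.0239,  0.0062, -0.0643, -0.0821, -0.0375,  0.0789]), 'joint_efforts': array([ -0.0011, -41.6262, -24.588 ,  -0.0003,   0.0015,   0.    ]), 'eef_pos': array([0.141 , 0.5574, 0.2313]), 'orientation': array([[ 0.2452,  0.9695,  0.    ],
       [ 0.9695, -0.2452,  0.    ],
       [ 0.    ,  0.    , -1.    ]]), 'ft_force': array([ 0.1092, -0.8426, -0.6678]), 'wrist_torque': array([-0.0227, -0.0339,  0.0098]), 'gripper_width': 1.0034014143015046}
```

View pics/top0.png

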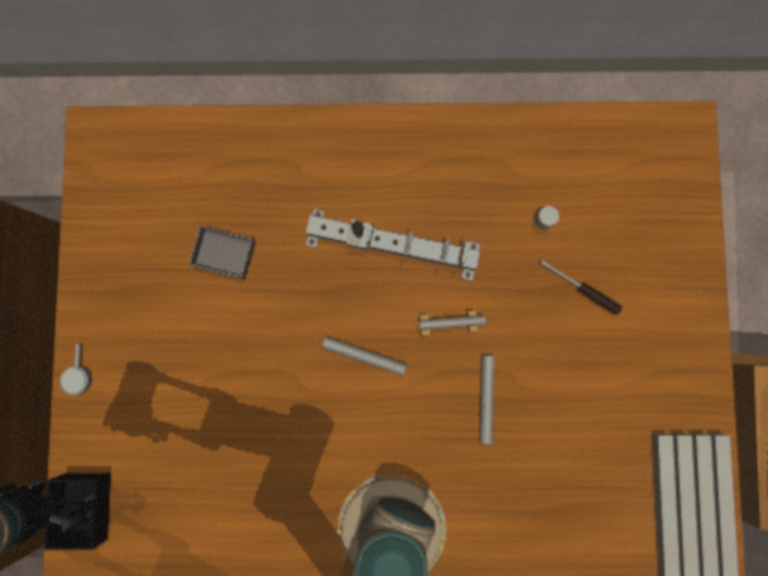

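View pics/side0.png

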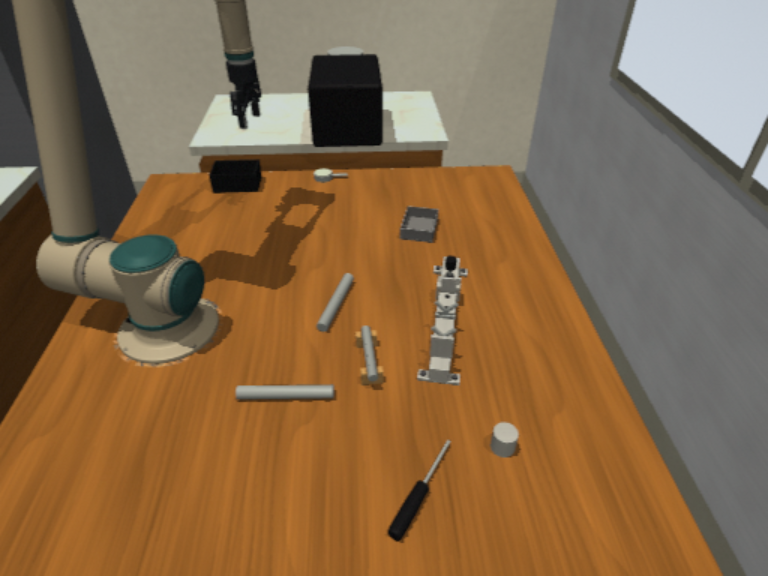

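The rod on chocks is at about row 215, col 302 in the top picture. The two larger look-alike rods lie flat on the table. The fixture is at about row 162, col 262, with the knob on the left (+y) and the head plate on the right. Next I'll measure more precisely.

```bash
python3 - <<'E'
from h import *
np.set_printoptions(precision=4,suppress=True)
ims={}
for c in('top','side'):
    im=r.read_camera(c);cv2.imwrite(f'pics/raw_{c}.png',im)
    for n in('rod','fixture','knob'):
        for i,d in enumerate(r.outline_of(c,n)):
            m=d['mask'];np.save(f'm_{c}_{n}_{i}.npy',m)
            rr,cc=np.nonzero(m);P=np.c_[cc,rr].astype(float);(cx,cy),(w,h),a=cv2.minAreaRect(P.astype(np.float32))
            print(c,n,i,round(d['score'],2),np.round(d['at'],1),len(rr),'mean rc',rr.mean(),cc.mean(),'rect',round(cy,1),round(cx,1),w,h,a)
# triangulate
def tri(a,b):
    (c1,d1),(c2,d2)=ray('top',a),ray('side',b)
    A=np.c_[d1,-d2];s=np.linalg.lstsq(A,c2-c1,rcond=None)[0];p=c1+d1*s[0];q=c2+d2*s[1];return (p+q)/2,np.linalg.norm(p-q)
print('rod',tri((215.5,305.8),(235.2,246.2)),atz('top',(215.5,305.8),.035),atz('side',(235.2,246.2),.035))
print('fix',tri((165.5,260.7),(211.9,297.3)),atz('top',(165.5,260.7),0),atz('side',(211.9,297.3),0))
print('seat',tri((163.4,285.7),(214.4,294.2)),atz('top',(163.4,285.7),.075),atz('side',(214.4,294.2),.075))
print('knob',tri((154.7,238.4),(175.6,298.6)),atz('top',(154.7,238.4),.105),atz('side',(175.6,298.6),.105))
t=cv2.imread('pics/raw_top.png');s=cv2.imread('pics/raw_side.png')
cv2.imwrite('pics/zt.png',cv2.resize(t[130:230,195:335],None,fx=5.5,fy=5.5,interpolation=cv2.INTER_CUBIC))
cv2.imwrite('pics/zs.png',cv2.resize(s[165:265,220:320],None,fx=6,fy=6,interpolation=cv2.INTER_CUBIC))
E
```

```text
top rod 0 0.66 [212.3 303. ] 226 mean rc 215.02654867256638 301.6194690265487 rect 215.1 301.0 5.79428768157959 42.28019332885742 84.80557250976562
top rod 1 0.65 [268.1 321.7] 408 mean rc 266.26960784313724 323.79411764705884 rect 266.5 323.8 7.3401665687561035 57.15959548950195 1.7899105548858643
top rod 2 0.57 [237.9 244.3] 468 mean rc 237.60897435897436 242.64529914529913 rect 237.3 241.9 56.908111572265625 9.081080436706543 19.653823852539062
top fixture 0 0.91 [165.  258.6] 1818 mean rc 162.24642464246423 260.51870187018704 rect 163.4 260.6 115.51998901367188 24.859703063964844 12.171459197998047
top knob 0 0.53 [154.3 236.1] 79 mean rc 152.0126582278481 237.0632911392405 rect 152.0 237.0 10.0 8.0 90.0
side rod 0 0.8 [203.6 219.5] 385 mean rc 201.8 222.33506493506493 rect 201.2 222.4 9.838699340820312 43.826927185058594 26.56505012512207
side rod 1 0.56 [261.3 189.7] 635 mean rc 260.76220472440946 189.5228346456693 rect 260.5 189.0 11.0 66.0 90.0
side rod 2 0.55 [235.9 243.5] 238 mean rc 235.5252100840336 245.41176470588235 rect 235.1 245.2 36.81178665161133 6.754094123840332 8
[... 235 characters left out ...]
295.3386537126995 rect 213.1 293.6 29.34364128112793 86.81057739257812 3.1798300743103027
side knob 0 0.49 [175.5 297.8] 60 mean rc 174.96666666666667 299.81666666666666 rect 175.0 299.5 8.0 7.0 90.0
rod (array([ 0.4417, -0.1472,  0.0471]), np.float64(0.005150696421651022)) [ 0.4396 -0.1487  0.035 ] [ 0.4445 -0.1354  0.035 ]
fix (array([ 0.6167, -0.0043,  0.001 ]), np.float64(0.012476120485107824)) [ 0.6106 -0.0041  0.    ] [ 0.6233 -0.0024  0.    ]
seat (array([ 0.6007, -0.0836,  0.0659]), np.float64(0.007911692813022614)) [ 0.603  -0.0831  0.075 ] [ 0.5946 -0.094   0.075 ]
knob (array([0.6278, 0.0646, 0.104 ]), np.float64(0.004110879413076524)) [0.6255 0.0646 0.105 ] [0.6297 0.0637 0.105 ]
```

View pics/zt.png

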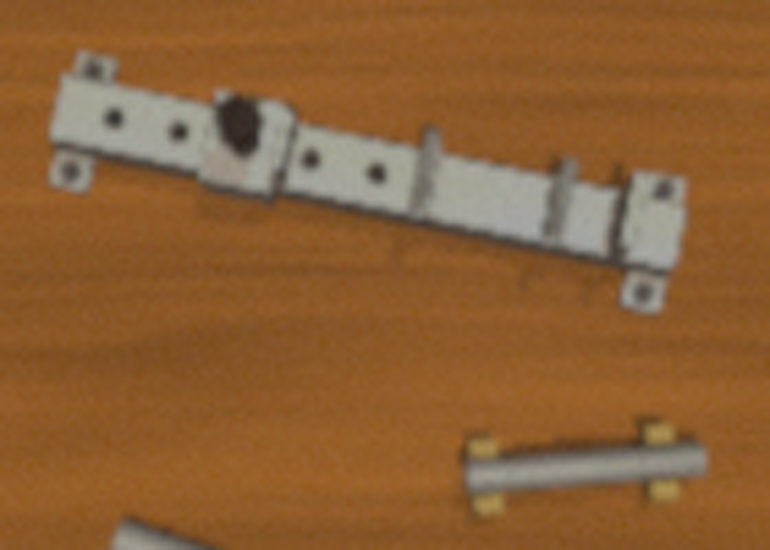

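View pics/zs.png

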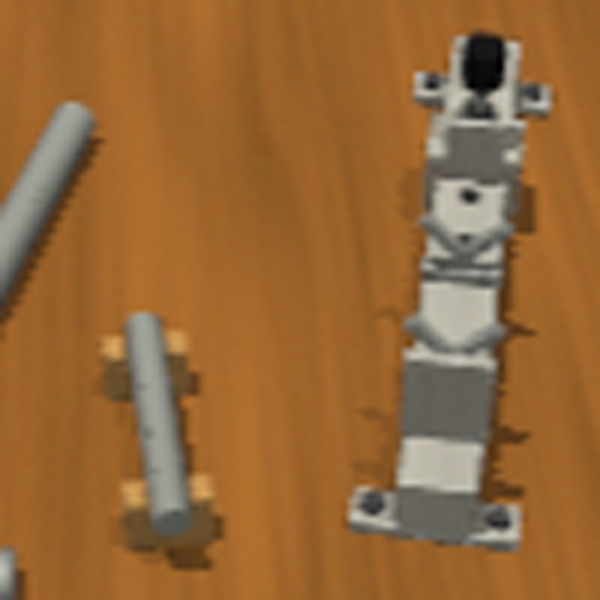

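```bash
cat > fit.py <<'E'
from h import *
from scipy.optimize import least_squares
np.set_printoptions(precision=4,suppress=True)
T=lambda c,r_:(r_/5.5+130-.41,c/5.5+195-.41)
S=lambda c,r_:(r_/6+165-.42,c/6+220-.42)
obs=[('top',(0,.154,.04),T(114,118)),('top',(0,.114,.04),T(179,131)),('top',(0,.034,.04),T(311,158)),('top',(0,-.006,.04),T(377,174)),
('top',(.025,-.035,.081),T(432,128)),('top',(-.025,-.035,.079),T(420,215)),('top',(.025,-.115,.081),T(568,160)),('top',(-.025,-.115,.079),T(551,236)),
('top',(0,.074,.118),T(240,112)),
('side',(0,.034,.04),S(468,196)),('side',(0,-.006,.04),S(463,240)),
('side',(-.025,-.035,.081),S(422,226)),('side',(.025,-.035,.081),S(512,226)),('side',(-.025,-.115,.081),S(408,326)),('side',(.025,-.115,.081),S(506,328)),('side',(0,.074,.105),S(484,63))]
def W(p,q):
    c,s=np.cos(p[2]),np.sin(p[2]);return np.array([p[0]+c*q[0]-s*q[1],p[1]+s*q[0]+c*q[1],q[2]])
def res(p,o=obs): return np.concatenate([proj(c,W(p,q))-np.array(x) for c,q,x in o])
if __name__=='__main__':
  for nm,o in(('all',obs),('top',[x for x in obs if x[0]=='top']),('side',[x for x in obs if x[0]=='side'])):
    f=least_squares(res,[.61,0,-.2],args=(o,),loss='soft_l1');p=f.x
    print(nm,p,np.degrees(p[2]));print(res(p,o).reshape(-1,2).round(1).tolist())
    print('seat',W(p,(0,-.075,.075)),'knob',W(p,(0,.074,.105)))
  # rod from ends
  for nm,E in (('top',[T(468,474),T(705,459)]),('side',[S(143,320),S(172,525)])):
    pass
  m=np.load('m_top_rod_0.npy');
  rr,cc=np.nonzero(m);P=np.array([atz('top',(a,b),.040)[:2] for a,b in zip(rr,cc)])
  c=P.mean(0);u=np.linalg.svd(P-c)[2][0];t=(P-c)@u;print('rod top',c,u,np.degrees(np.arctan2(u[1],u[0])),t.min(),t.max(),c+u*(t.min()+t.max())/2)
  m=np.load('m_side_rod_2.npy');
  rr,cc=np.nonzero(m);P=np.array([atz('side',(a,b),.038)[:2] for a,b in zip(rr,cc)])
  c=P.mean(0);u=np.linalg.svd(P-c)[2][0];t=(P-c)@u;print('rod side',c,u,np.degrees(np.arctan2(u[1],u[0])),t.min(),t.max(),c+u*(t.min()+t.max())/2)
  for e in (T(467,474),T(706,459)): print('end top',atz('top',e,.038))
  for e in (S(143,315),S(172,522)): print('end side',atz('side',e,.038))
E
python3 fit.py
```

```text
all [ 0.6194 -0.006  -0.2156] -12.353588553599229
[[-0.0, -0.0], [0.1, 0.1], [0.2, -0.0], [-0.2, -0.1], [-0.2, 0.7], [-0.6, -0.4], [-0.8, 0.8], [0.8, 0.7], [0.7, -0.6], [0.1, 0.3], [0.4, 0.3], [-1.7, -0.4], [-0.1, 0.3], [-1.4, -0.3], [0.1, -0.1], [0.0, -0.1]]
seat [ 0.6033 -0.0793  0.075 ] knob [0.6352 0.0662 0.105 ]
top [ 0.6192 -0.0056 -0.2215] -12.69328423764267
[[-0.3, -0.1], [-0.1, 0.0], [0.1, -0.1], [-0.2, -0.2], [-0.1, 0.6], [-0.5, -0.6], [-0.6, 0.7], [1.1, 0.5], [0.6, -0.7]]
seat [ 0.6028 -0.0788  0.075 ] knob [0.6355 0.0665 0.105 ]
side [ 0.6189 -0.0073 -0.2054] -11.769737709835937
[[0.3, 0.1], [0.7, 0.2], [-1.4, -0.4], [0.1, 0.3], [-1.0, -0.1], [0.4, 0.2], [0.2, -0.4]]
seat [ 0.6036 -0.0807  0.075 ] knob [0.634  0.0651 0.105 ]
rod top [ 0.441  -0.1347] [ 0.091  -0.9959] -84.78076863476683 -0.07015471595650968 0.0658830726995052 [ 0.4408 -0.1326]
rod side [ 0.4419 -0.1381] [ 0.0724 -0.9974] -85.84708806987362 -0.08115101068131976 0.07181460830008303 [ 0.4416 -0.1335]
end top [ 0.4391 -0.0637  0.038 ]
end top [ 0.4471 -0.2037  0.038 ]
end side [ 0.4384 -0.058   0.038 ]
end side [ 0.448  -0.2037  0.038 ]
```

The fixture fits at (0.619, -0.006) with yaw about -12.4°, and the two cameras agree to 1–2 mm. The rod centre is about (0.442, -0.134) with yaw about +4°. I'll move the arm there.

Request:
arm_command(
  steps=[
    [-0.15,0.12,0,0,1],
    [-0.33,0.26,0,0,1],
    [-0.5,0.39,0,0,1],
    [-0.67,0.52,0,0,1],
    [-0.83,0.64,0,0,1],
    [-1,0.77,0,0,1],
  ],
)

```text
t: 1.65
eef_pos: [0.2668, 0.2666, 0.2316]
orientation: [[0.244, 0.97, 0.001], [0.97, -0.244, 0.001], [0.001, 0.001, -1.0]]
ft_force: [0.5, -0.2, 0.2]
gripper_width: 1.0
```

Request:
arm_command(
  steps=[
    [-0.15,0.12,0,0.1,1],
    [-0.33,0.26,0,0.2,1],
    [-0.5,0.39,0,0.3,1],
    [-0.67,0.52,0,0.4,1],
    [-0.83,0.64,0,0.5,1],
    [-1,0.77,0,0.6,1],
    [-1,0.77,0,0.7,1],
    [-1,0.77,0,0.8,1],
    [-1,0.77,0,0.8,1],
  ],
)

```text
t: 2.78
eef_pos: [0.3917, -0.0219, 0.2313]
orientation: [[0.998, 0.068, 0.0], [0.068, -0.998, 0.0], [0.0, -0.0, -1.0]]
ft_force: [0.3, -0.1, 0.5]
gripper_width: 0.999
```

```bash
cat >> h.py <<'E'
def plan(x,y,z,ang,show=True):
    """needed move to TCP x,y,z with tool-x at world angle ang (deg, mod 180)"""
    s=r.state();R=s['orientation'];d=R.T@(np.array([x,y,z])-s['eef_pos'])
    a=np.degrees(np.arctan2(R[1,0],R[0,0]));sp=-((ang-a+90)%180-90)
    print('t',s['t'],'pos',np.round(s['eef_pos'],4),'ang',round(a,2),'j6',round(s['joint_positions'][5],1),'w',round(s['gripper_width'],3),'F',np.round(s['ft_force'],2))
    print('-> norm shift',np.round(d/.25,4),'spin',round(sp/90,4))
E
python3 -c "
from h import *
plan(.442,-.134,.14,4)"
```

```text
t 2.775 pos [ 0.3917 -0.0219  0.2313] ang 3.87 j6 -17.3 w 0.999 F [ 0.34 -0.13  0.52]
-> norm shift [0.1706 0.461  0.3653] spin -0.0014
```

Request:
arm_command(
  steps=[
    [0.05,0.13,0.1,0,1],
    [0.11,0.29,0.23,0,1],
    [0.171,0.461,0.365,0,1],
    [0.171,0.461,0.365,0,1],
    [0.171,0.461,0.365,0,1],
  ],
)

```text
t: 3.4
eef_pos: [0.4417, -0.1333, 0.1401]
orientation: [[0.998, 0.068, -0.001], [0.068, -0.998, 0.001], [-0.001, -0.001, -1.0]]
ft_force: [-0.0, 0.1, 0.8]
gripper_width: 1.0
```

```bash
python3 - <<'E'
from h import *
plan(.442,-.134,.016,4)
t=save('top','t1');s=save('side','s1')
cv2.imwrite('pics/zt1.png',cv2.resize(t[180:250,260:350],None,fx=6,fy=6,interpolation=cv2.INTER_CUBIC))
cv2.imwrite('pics/zs1.png',cv2.resize(s[175:275,200:300],None,fx=6,fy=6,interpolation=cv2.INTER_CUBIC))
E
```

```text
t 3.4 pos [ 0.4417 -0.1333  0.1401] ang 3.88 j6 -29.4 w 1.0 F [-0.02  0.07  0.76]
-> norm shift [0.0013 0.0033 0.4965] spin -0.0014
```

View pics/zs1.png

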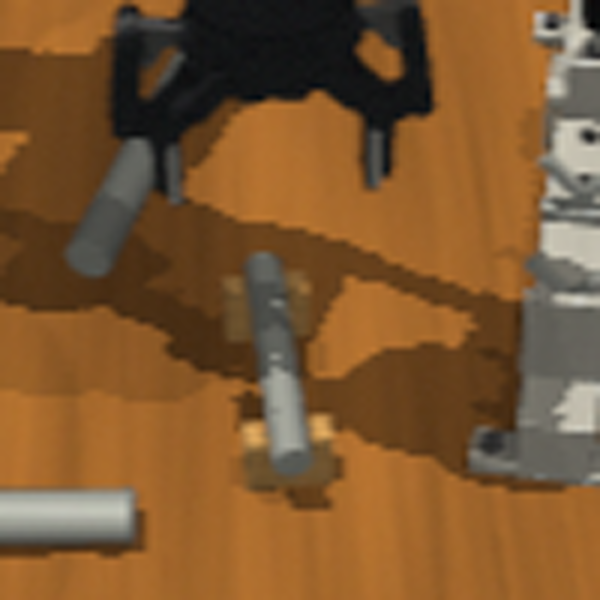

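The open fingers (cols ~175 and ~375 in the crop) straddle the rod, which is centred at col ~272. I'll descend and grip.

Request:
arm_command(
  steps=[
    [0,0,0.12,0,1],
    [0,0,0.25,0,1],
    [0,0,0.37,0,1],
    [0,0,0.46,0,1],
    [0,0,0.495,0,1],
    [0,0,0.495,0,1],
    [0,0,0.495,0,0],
    [0,0,0.495,0,0],
    [0,0,0.495,0,0],
    [0,0,0.495,0,0],
  ],
)

```text
t: 4.75
eef_pos: [0.4423, -0.134, 0.0168]
orientation: [[0.998, 0.066, 0.001], [0.066, -0.998, -0.0], [0.001, 0.0, -1.0]]
ft_force: [-0.7, 0.1, 3.6]
gripper_width: 0.212
```

Request:
arm_command(
  steps=[
    [0,0,0,0,0],
    [0,0,0,0,0],
    [0,0,0,0,0],
    [0,0,0,0,0],
  ],
)

```text
t: 5.25
eef_pos: [0.4423, -0.134, 0.0167]
orientation: [[0.998, 0.066, 0.001], [0.066, -0.998, -0.0], [0.001, 0.0, -1.0]]
ft_force: [-1.2, 0.4, 5.7]
gripper_width: 0.212
```

Gripped at a width of about 18–20 mm. Now I'll lift.

Request:
arm_command(
  steps=[
    [0,0,-0.04,0,0],
    [0,0,-0.12,0,0],
    [0,0,-0.24,0,0],
    [0,0,-0.36,0,0],
    [0,0,-0.48,0,0],
    [0,0,-0.54,0,0],
    [0,0,-0.54,0,0],
    [0,0,-0.54,0,0],
  ],
)

```text
t: 6.25
eef_pos: [0.441, -0.1334, 0.1503]
orientation: [[0.998, 0.066, -0.002], [0.066, -0.998, 0.001], [-0.002, -0.001, -1.0]]
ft_force: [-1.2, -0.4, -4.1]
gripper_width: 0.214
```

```bash
python3 - <<'E'
from h import *
import fit
p=(.6193,-.006,np.radians(-12.4))
w=fit.W(p,(0,-.072,.075));print(w)
plan(w[0],w[1],.151,-12.4)
t=save('top','t2');s=save('side','s2')
cv2.imwrite('pics/zs2.png',cv2.resize(s[135:255,200:320],None,fx=5,fy=5,interpolation=cv2.INTER_CUBIC))
cv2.imwrite('pics/zt2.png',cv2.resize(t[150:250,240:350],None,fx=5,fy=5,interpolation=cv2.INTER_CUBIC))
print([(np.round(d['at'],1),round(d['score'],2)) for d in r.spot_point('side','rod')])
E
```

```text
[ 0.6038 -0.0763  0.075 ]
t 6.25 pos [ 0.441  -0.1334  0.1503] ang 3.8 j6 -29.3 w 0.214 F [-1.24 -0.4  -4.05]
-> norm shift [ 0.6651 -0.1847 -0.0037] spin 0.18
[(array([200. , 222.6]), 0.51), (array([199.3, 243. ]), 0.5)]
```

View pics/zs2.png

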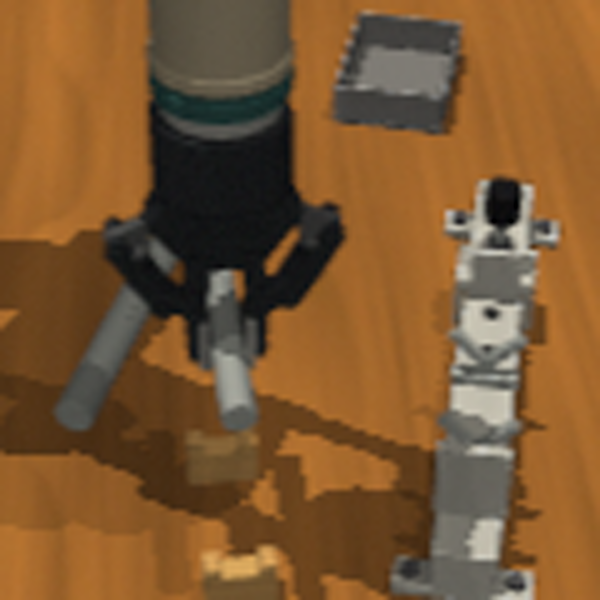

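View pics/zt2.png

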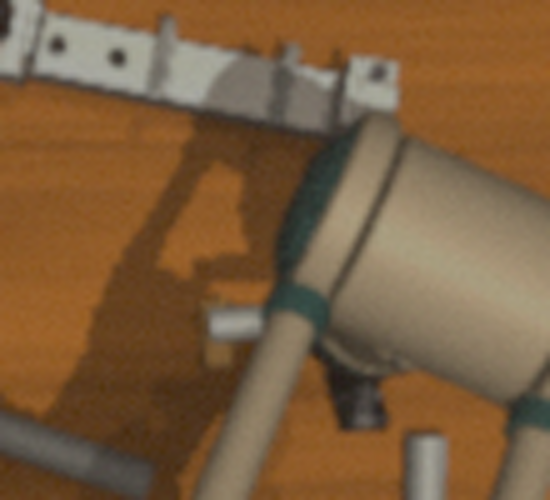

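```bash
python3 - <<'E'
from h import *
c=np.array([.441,-.1334,.169]);u=np.array([-.066,.998,0])
for s in(-.07,.07):
  for z in (-.01,0,.01):
    a=proj('side',c+s*u+[0,0,z]); print(s,z,'crop',(a[1]-200+.4)*5,(a[0]-135+.4)*5)
E
```

```text
-0.07 -0.01 crop 235.80894187660417 433.70062362456423
-0.07 0 crop 235.5157011022703 420.14736399328217
-0.07 0.01 crop 235.21851515116265 406.41176271722713
0.07 -0.01 crop 211.54961764117442 270.92510859409765
0.07 0 crop 211.14045170247704 257.76885027786756
0.07 0.01 crop 210.72634254602332 244.45364850235404
```

```bash
python3 - <<'E'
from h import *
t=cv2.imread('pics/t2.png');s=cv2.imread('pics/s2.png')
cv2.imwrite('pics/zt2b.png',cv2.resize(t[195:235,270:310],None,fx=14,fy=14,interpolation=cv2.INTER_CUBIC))
cv2.imwrite('pics/zs2b.png',cv2.resize(s[180:230,225:275],None,fx=12,fy=12,interpolation=cv2.INTER_CUBIC))
c=np.array([.441,-.1334,.169]);u=np.array([-.066,.998,0]);n=np.array([.998,.066,0])
for e in(.07,):
  for x in(-.01,.01):
    a=proj('top',c+e*u+n*x); print('top crop end edge',(a[1]-270+.46)*14,(a[0]-195+.46)*14)
a=proj('side',c-.07*u);print('side',(a[1]-225+.46)*12,(a[0]-180+.46)*12)
E
```

```text
top crop end edge 176.2444873005757 333.56197686621766
top crop end edge 168.65642679812532 235.71299270691867
side 265.9576826454487 469.07367358387705
```

View pics/zt2b.png

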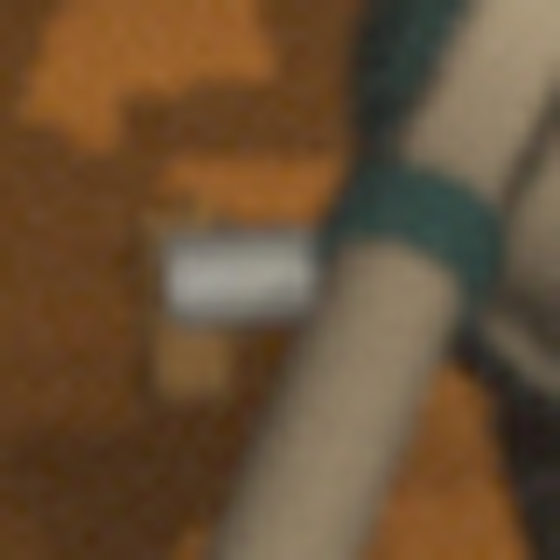

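View pics/zs2b.png

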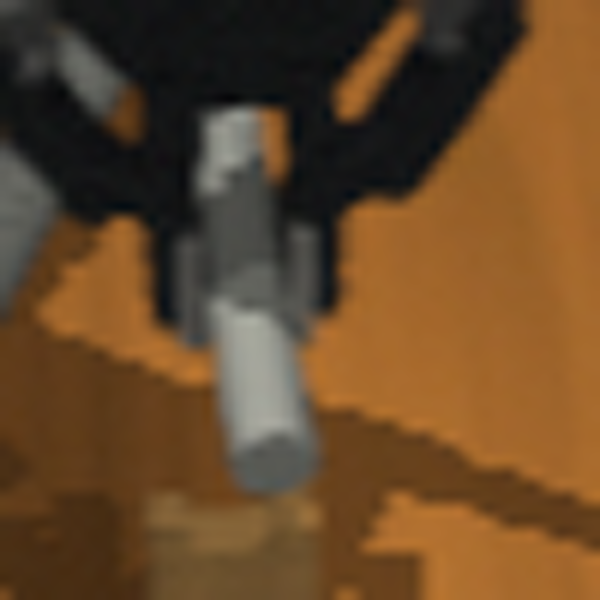

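The rod is held level, about 2 mm from where the arm pose predicts. I'll move it over the saddles, shifting the target to cancel that offset.

Request:
arm_command(
  steps=[
    [0.08,-0.02,-0.02,0.03,0],
    [0.22,-0.06,-0.04,0.07,0],
    [0.38,-0.1,-0.04,0.11,0],
    [0.54,-0.15,-0.04,0.15,0],
    [0.63,-0.175,-0.04,0.18,0],
    [0.657,-0.178,-0.04,0.18,0],
    [0.657,-0.178,-0.04,0.18,0],
    [0.657,-0.178,-0.04,0.18,0],
  ],
)

```text
t: 7.4
eef_pos: [0.6016, -0.0789, 0.161]
orientation: [[0.977, -0.215, -0.002], [-0.215, -0.977, 0.0], [-0.002, 0.0, -1.0]]
ft_force: [-0.7, -0.4, -4.1]
gripper_width: 0.213
```

```bash
python3 - <<'E'
from h import *
import fit
p=(.6193,-.006,np.radians(-12.4))
plan(.602,-.078,.066,-12.4)
t=save('top','t3');s=save('side','s3')
cv2.imwrite('pics/zs3.png',cv2.resize(s[150:240,245:345],None,fx=7,fy=6.5,interpolation=cv2.INTER_CUBIC))
cv2.imwrite('pics/zt3.png',cv2.resize(t[130:200,210:330],None,fx=6,fy=6,interpolation=cv2.INTER_CUBIC))
E
```

```text
t 7.4 pos [ 0.6016 -0.0789  0.161 ] ang -12.41 j6 -1.6 w 0.213 F [-0.7  -0.41 -4.08]
-> norm shift [ 0.0016 -0.0039  0.38  ] spin -0.0001
```

View pics/zs3.png

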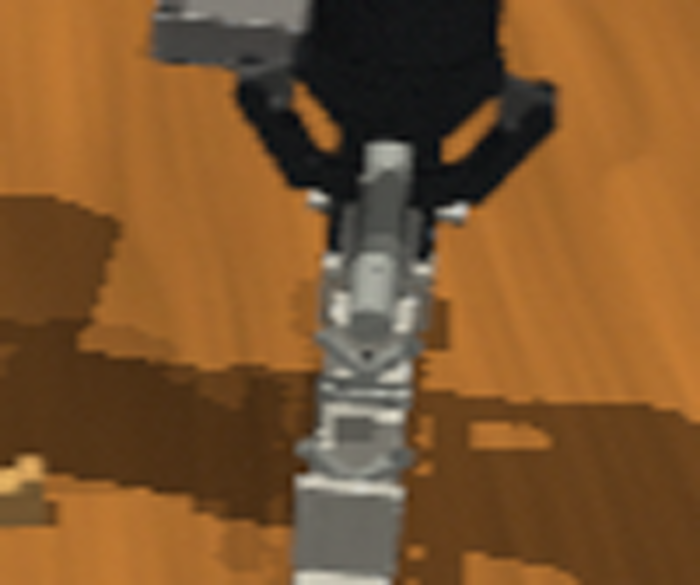

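View pics/zt3.png

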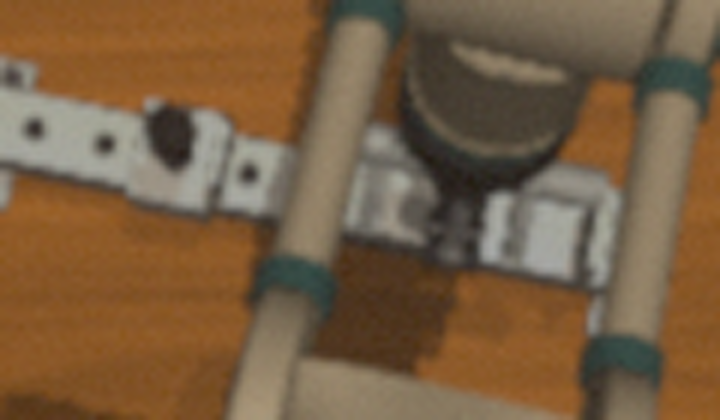

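The rod sits above the rail in line with the saddles. I'll lower it to just above them.

Request:
arm_command(
  steps=[
    [0.0,-0.003,0.06,0,0],
    [0.0,-0.003,0.15,0,0],
    [0.0,-0.003,0.24,0,0],
    [0.0,-0.003,0.32,0,0],
    [0.0,-0.003,0.365,0,0],
    [0.0,-0.003,0.38,0,0],
    [0.0,-0.003,0.38,0,0],
  ],
)

```text
t: 8.38
eef_pos: [0.6033, -0.0779, 0.0665]
orientation: [[0.977, -0.215, 0.0], [-0.215, -0.977, -0.0], [0.0, -0.0, -1.0]]
ft_force: [-0.4, 0.8, -4.2]
gripper_width: 0.21
```

```bash
python3 - <<'E'
from h import *
import fit
plan(.602,-.078,.057,-12.4)
t=save('top','t4');s=save('side','s4')
cv2.imwrite('pics/zs4.png',cv2.resize(s[170:250,260:330],None,fx=8,fy=7,interpolation=cv2.INTER_CUBIC))
cv2.imwrite('pics/zt4.png',cv2.resize(t[130:200,210:330],None,fx=6,fy=6,interpolation=cv2.INTER_CUBIC))
p=(.6193,-.006,np.radians(-12.4))
a=proj('side',fit.W(p,(0,-.142,.085)));print('expected near end @85mm',(a[1]-260+.44)*8,(a[0]-170+.43)*7)
E
```

```text
t 8.375 pos [ 0.6033 -0.0779  0.0665] ang -12.4 j6 -1.5 w 0.21 F [-0.36  0.77 -4.21]
-> norm shift [-0.0049  0.0014  0.0378] spin 0.0
expected near end @85mm 282.484205076682 378.82008246545115
```

View pics/zs4.png

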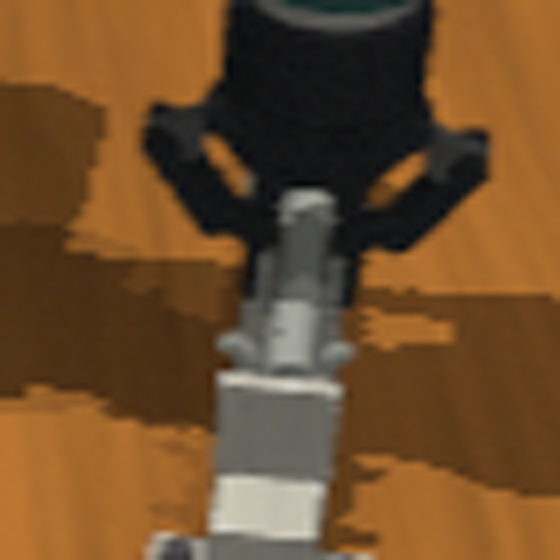

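View pics/zt4.png

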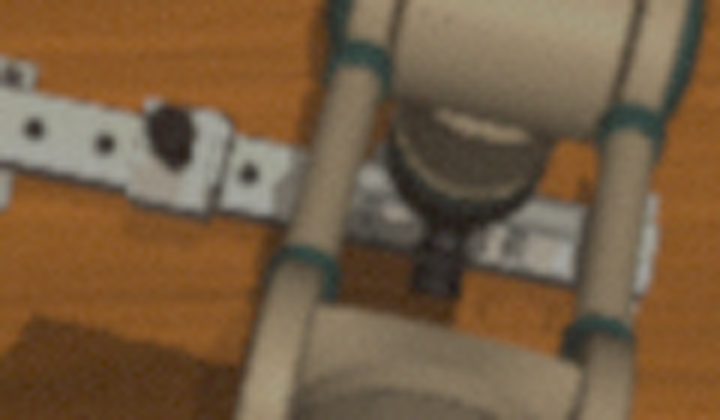

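The rod (col ~291) lies between the saddle tips (cols 233 and 340), about 1 mm right of centre. I'll lower it gently onto the saddles.

Request:
arm_command(
  steps=[
    [-0.004,0,0.01,0,0],
    [-0.004,0,0.02,0,0],
    [-0.004,0,0.028,0,0],
    [-0.004,0,0.034,0,0],
    [-0.004,0,0.034,0,0],
  ],
)

```text
t: 9.1
eef_pos: [0.602, -0.0776, 0.0576]
orientation: [[0.977, -0.215, -0.0], [-0.215, -0.977, 0.0], [-0.0, -0.0, -1.0]]
ft_force: [-0.6, 0.7, -3.4]
gripper_width: 0.207
```

Request:
arm_command(
  steps=[
    [0,0,0.004,0,0],
    [0,0,0.006,0,0],
    [0,0,0.006,0,0],
  ],
)

```text
t: 9.48
eef_pos: [0.6022, -0.0776, 0.0572]
orientation: [[0.977, -0.215, 0.001], [-0.215, -0.977, -0.0], [0.001, -0.0, -1.0]]
ft_force: [-2.2, 1.2, 4.2]
gripper_width: 0.215
```

The force changed from -3.4 N to +4.2 N, so the rod is on the saddles. Releasing.

Request:
arm_command(
  steps=[
    [0,0,0.004,0,0.3],
    [0,0,0.004,0,0.4],
    [0,0,0.004,0,0.6],
    [0,0,0.004,0,1],
    [0,0,0.004,0,1],
    [0,0,0.004,0,1],
    [0,0,0.004,0,1],
    [0,0,0.004,0,1],
  ],
)

```text
t: 10.48
eef_pos: [0.6021, -0.0776, 0.0553]
orientation: [[0.977, -0.215, 0.0], [-0.215, -0.977, 0.0], [-0.0, -0.0, -1.0]]
ft_force: [0.3, 0.1, 0.8]
gripper_width: 0.999
```

Request:
arm_command(
  steps=[
    [0,0,-0.06,0,1],
    [0,0,-0.18,0,1],
    [0,0,-0.32,0,1],
    [0,0,-0.44,0,1],
    [0,0,-0.5,0,1],
    [0,0,-0.5,0,1],
  ],
)

```text
t: 11.22
eef_pos: [0.6027, -0.0777, 0.1817]
orientation: [[0.977, -0.215, 0.003], [-0.215, -0.977, -0.001], [0.003, -0.0, -1.0]]
ft_force: [0.1, -0.2, -0.9]
gripper_width: 1.0
```

```bash
python3 - <<'E'
from h import *
t=save('top','t5');s=save('side','s5')
cv2.imwrite('pics/zs5.png',cv2.resize(s[160:250,260:330],None,fx=8,fy=6.6,interpolation=cv2.INTER_CUBIC))
cv2.imwrite('pics/zt5.png',cv2.resize(t[130:200,210:330],None,fx=6,fy=6,interpolation=cv2.INTER_CUBIC))
plan(.634,.066,.17,-12.4)
E
```

```text
t 11.325 pos [ 0.6014 -0.0774  0.1794] ang -12.4 j6 -1.5 w 0.997 F [-0.11  0.34 -0.66]
-> norm shift [ 0.0043 -0.5884  0.0376] spin -0.0
```

View pics/zs5.png

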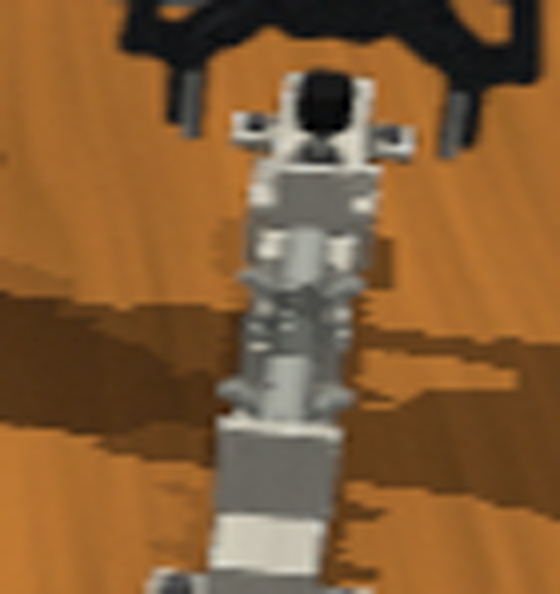

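View pics/zt5.png

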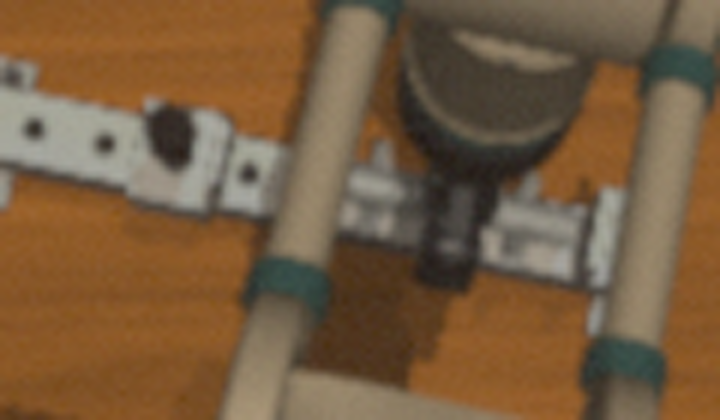

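The rod now lies in both saddles, clear of the head plate and the stop. Next I'll move over the knob.

Request:
arm_command(
  steps=[
    [0.004,-0.08,0.01,0,1],
    [0.004,-0.22,0.03,0,1],
    [0.004,-0.38,0.035,0,1],
    [0.004,-0.51,0.035,0,1],
    [0.004,-0.575,0.035,0,1],
    [0.004,-0.588,0.035,0,1],
    [0.004,-0.588,0.035,0,1],
    [0.004,-0.588,0.035,0,1],
  ],
)

```text
t: 12.32
eef_pos: [0.6344, 0.0646, 0.1715]
orientation: [[0.976, -0.216, -0.0], [-0.216, -0.976, -0.0], [-0.0, 0.0, -1.0]]
ft_force: [-0.2, -0.3, -0.7]
gripper_width: 1.002
```

```bash
python3 - <<'E'
from h import *
t=save('top','t6');s=save('side','s6')
cv2.imwrite('pics/zs6.png',cv2.resize(s[140:230,250:340],None,fx=6.6,fy=6.6,interpolation=cv2.INTER_CUBIC))
cv2.imwrite('pics/zt6.png',cv2.resize(t[130:200,210:330],None,fx=6,fy=6,interpolation=cv2.INTER_CUBIC))
plan(.634,.066,.085,-12.4)
E
```

```text
t 12.425 pos [0.6345 0.0647 0.1717] ang -12.47 j6 12.1 w 1.003 F [-0.03  0.01  0.35]
-> norm shift [-0.0033 -0.0045  0.3467] spin -0.0008
```

View pics/zs6.png

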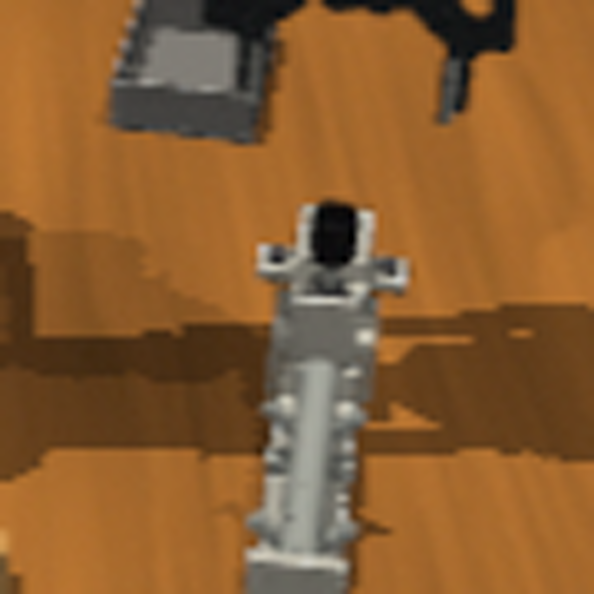

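View pics/zt6.png

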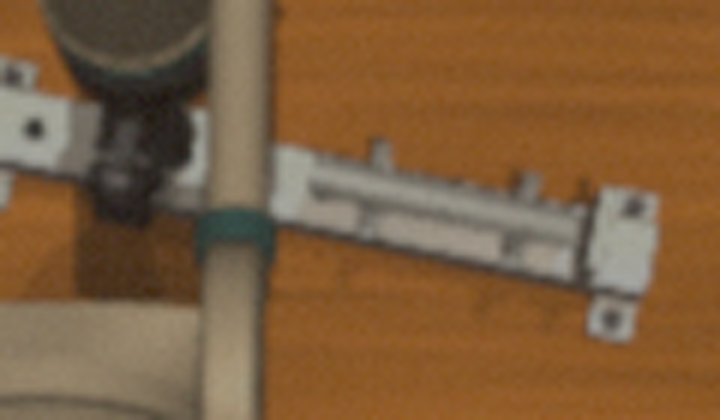

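The rod is seated, with about 8 mm to the head plate. Now I'll descend on the knob and grip it.

Request:
arm_command(
  steps=[
    [-0.003,-0.004,0.05,0,1],
    [-0.003,-0.004,0.13,0,1],
    [-0.003,-0.004,0.22,0,1],
    [-0.003,-0.004,0.3,0,1],
    [-0.003,-0.004,0.34,0,1],
    [-0.003,-0.004,0.347,0,1],
    [-0.003,-0.004,0.347,0,1],
  ],
)

```text
t: 13.3
eef_pos: [0.6345, 0.0668, 0.0853]
orientation: [[0.977, -0.215, 0.001], [-0.215, -0.977, 0.0], [0.001, -0.0, -1.0]]
ft_force: [-0.2, 0.5, 0.5]
gripper_width: 0.996
```

```bash
python3 - <<'E'
from h import *
t=save('top','t7');s=save('side','s7')
cv2.imwrite('pics/zs7.png',cv2.resize(s[140:230,250:340],None,fx=6.6,fy=6.6,interpolation=cv2.INTER_CUBIC))
plan(.634,.066,.085,-12.4)
E
```

```text
t 13.4 pos [0.6347 0.0669 0.0857] ang -12.4 j6 12.2 w 0.999 F [ 0.49 -0.05 -0.47]
-> norm shift [-0.0021  0.004   0.0026] spin -0.0
```

View pics/zs7.png

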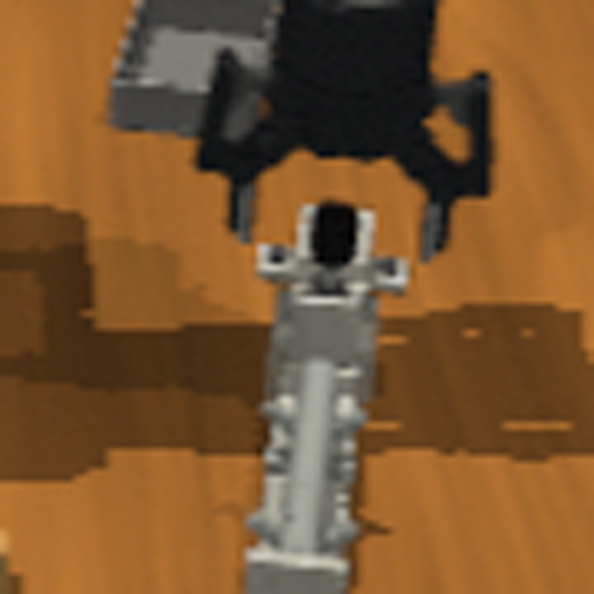

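The knob (col ~335) is centred between the fingers (inner faces at cols ~252 and ~425). Closing.

Request:
arm_command(
  steps=[
    [0,0,0,0,0],
    [0,0,0,0,0],
    [0,0,0,0,0],
    [0,0,0,0,0],
    [0,0,0,0,0],
    [0,0,0,0,0],
  ],
)

```text
t: 14.15
eef_pos: [0.6336, 0.067, 0.0852]
orientation: [[0.977, -0.215, -0.001], [-0.215, -0.977, 0.0], [-0.001, -0.0, -1.0]]
ft_force: [-2.9, 1.3, 5.4]
gripper_width: 0.284
```

```bash
python3 - <<'E'
from h import *
s=save('side','s8')
cv2.imwrite('pics/zs8.png',cv2.resize(s[140:230,250:340],None,fx=6.6,fy=6.6,interpolation=cv2.INTER_CUBIC))
plan(.634,.066,.085,-12.4)
E
```

```text
t 14.2 pos [0.6336 0.067  0.0852] ang -12.4 j6 12.2 w 0.289 F [-2.52  0.9   4.23]
-> norm shift [0.0025 0.0036 0.0008] spin 0.0
```

View pics/zs8.png

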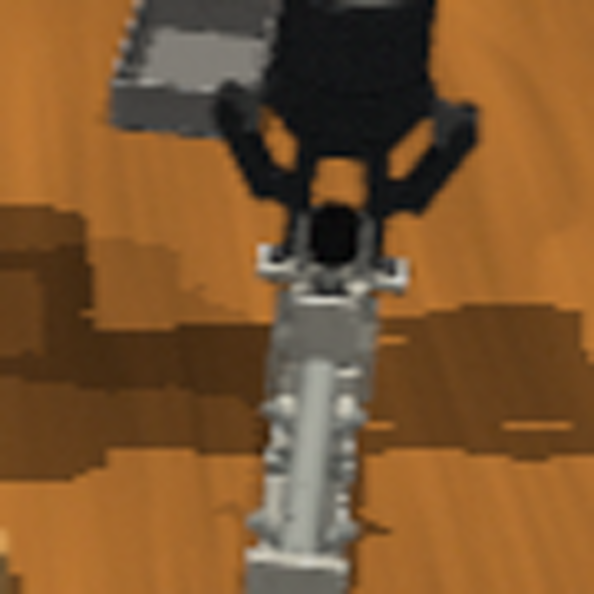

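The knob is gripped. I'll pull it up about 13 mm.

Request:
arm_command(
  steps=[
    [0,0,-0.01,0,0],
    [0,0,-0.02,0,0],
    [0,0,-0.03,0,0],
    [0,0,-0.04,0,0],
    [0,0,-0.05,0,0],
    [0,0,-0.052,0,0],
    [0,0,-0.052,0,0],
  ],
)

```text
t: 15.08
eef_pos: [0.6336, 0.067, 0.0976]
orientation: [[0.977, -0.215, -0.001], [-0.215, -0.977, 0.0], [-0.001, -0.0, -1.0]]
ft_force: [-1.7, 1.9, -7.1]
gripper_width: 0.286
```

```bash
python3 - <<'E'
from h import *
s=save('side','s9')
cv2.imwrite('pics/zs9.png',cv2.resize(s[140:230,250:340],None,fx=6.6,fy=6.6,interpolation=cv2.INTER_CUBIC))
plan(.6336-.0086,.067-.0391,.098,-12.4)
E
```

```text
t 15.125 pos [0.6336 0.067  0.0976] ang -12.4 j6 12.2 w 0.29 F [-2.31  1.38 -6.87]
-> norm shift [ 0.0002  0.1601 -0.0015] spin -0.0
```

View pics/zs9.png

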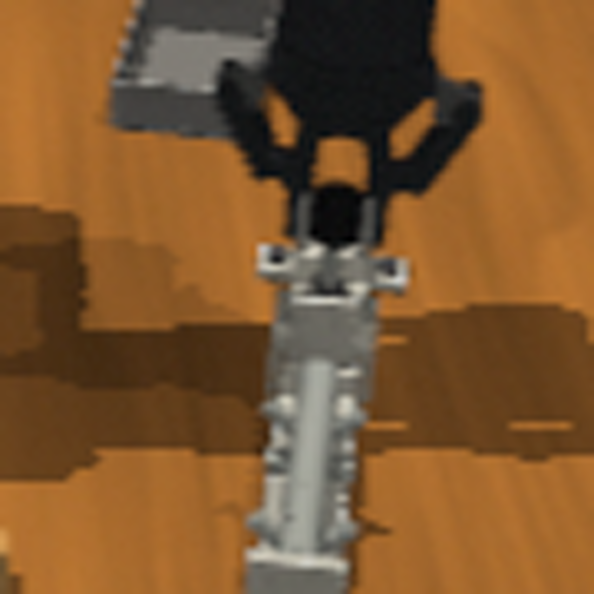

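The knob rose about 12.4 mm and the pull matches the spring. Now I'll slide 40 mm along the rail (tool +y).

Request:
arm_command(
  steps=[
    [0,0.01,-0.002,0,0],
    [0,0.03,-0.002,0,0],
    [0,0.055,-0.002,0,0],
    [0,0.08,-0.002,0,0],
    [0,0.105,-0.002,0,0],
    [0,0.13,-0.002,0,0],
    [0,0.15,-0.002,0,0],
    [0,0.16,-0.002,0,0],
    [0,0.16,-0.002,0,0],
    [0,0.16,-0.002,0,0],
  ],
)

```text
t: 16.38
eef_pos: [0.6249, 0.0272, 0.0982]
orientation: [[0.977, -0.214, -0.001], [-0.214, -0.977, -0.001], [-0.001, 0.001, -1.0]]
ft_force: [-5.6, 0.8, -6.6]
gripper_width: 0.283
```

```bash
python3 - <<'E'
from h import *
s=save('side','s10');t=save('top','t10')
cv2.imwrite('pics/zs10.png',cv2.resize(s[140:230,250:340],None,fx=6.6,fy=6.6,interpolation=cv2.INTER_CUBIC))
cv2.imwrite('pics/zt10.png',cv2.resize(t[130:200,210:330],None,fx=6,fy=6,interpolation=cv2.INTER_CUBIC))
plan(.6336-.0086,.067-.0391,.085,-12.4)
E
```

```text
t 16.475 pos [0.6249 0.0272 0.0982] ang -12.38 j6 8.6 w 0.284 F [-4.56  0.64 -7.03]
-> norm shift [-0.0002 -0.0027  0.0527] spin 0.0002
```

View pics/zs10.png

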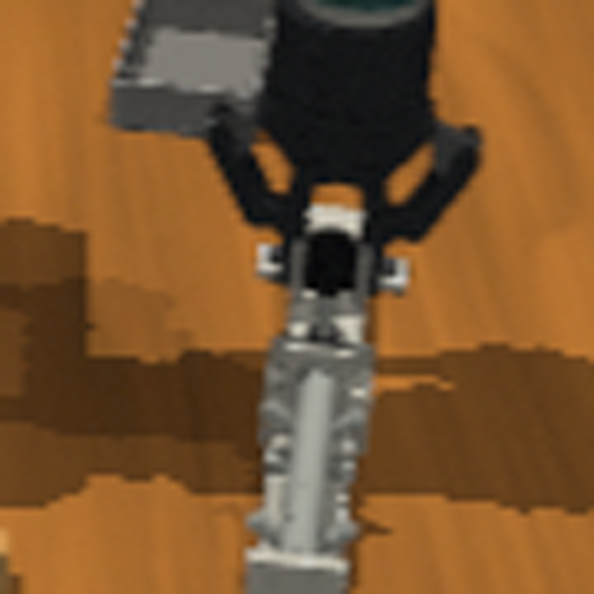

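View pics/zt10.png

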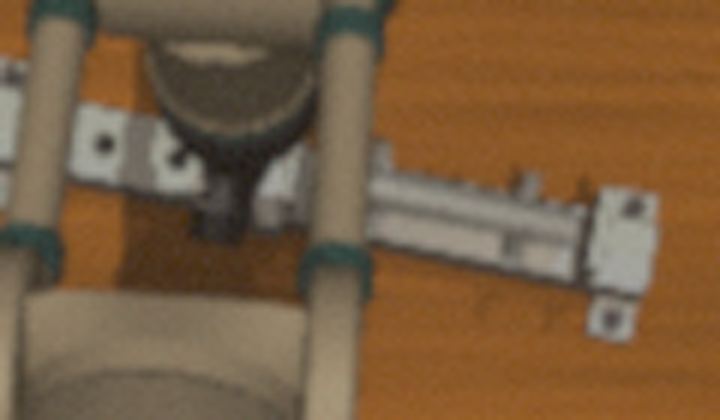

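The stop moved about 40.7 mm with the knob, so I'll trim back 0.5 mm and lower the pin halfway.

Request:
arm_command(
  steps=[
    [0,-0.002,0.004,0,0],
    [0,-0.002,0.01,0,0],
    [0,-0.002,0.016,0,0],
    [0,-0.002,0.022,0,0],
    [0,-0.002,0.022,0,0],
  ],
)

```text
t: 17.1
eef_pos: [0.625, 0.0275, 0.0927]
orientation: [[0.977, -0.214, -0.001], [-0.214, -0.977, -0.002], [-0.001, 0.002, -1.0]]
ft_force: [-5.2, -0.6, -6.1]
gripper_width: 0.288
```

The spring is still pulling down (-6.1 N) at 7 mm of lift, so the pin has entered the hole. Continuing down.

Request:
arm_command(
  steps=[
    [0,0,0.006,0,0],
    [0,0,0.012,0,0],
    [0,0,0.018,0,0],
    [0,0,0.024,0,0],
    [0,0,0.03,0,0],
    [0,0,0.03,0,0],
    [0,0,0.03,0,0],
  ],
)

```text
t: 17.98
eef_pos: [0.625, 0.0275, 0.0856]
orientation: [[0.977, -0.214, -0.001], [-0.214, -0.977, -0.002], [-0.001, 0.002, -1.0]]
ft_force: [-5.0, -2.1, -4.5]
gripper_width: 0.286
```

```bash
python3 - <<'E'
from h import *
plan(.625,.0278,.085,-12.4)
E
```

```text
t 17.975 pos [0.625  0.0275 0.0856] ang -12.37 j6 8.6 w 0.286 F [-5.04 -2.08 -4.53]
-> norm shift [-0.0002 -0.0011  0.0022] spin 0.0003
```

Request:
arm_command(
  steps=[
    [0,0,0.002,0,0],
    [0,0,0.004,0,0],
    [0,0,0.004,0,0],
  ],
)

```text
t: 18.35
eef_pos: [0.6251, 0.0275, 0.0853]
orientation: [[0.977, -0.214, -0.001], [-0.214, -0.977, -0.002], [-0.0, 0.002, -1.0]]
ft_force: [-6.0, -0.0, -1.5]
gripper_width: 0.287
```

Request:
arm_command(
  steps=[
    [0,0,0.002,0,0],
    [0,0,0.004,0,0],
    [0,0,0.004,0,0],
  ],
)

```text
t: 18.73
eef_pos: [0.6251, 0.0276, 0.0852]
orientation: [[0.977, -0.214, -0.0], [-0.214, -0.977, -0.001], [0.0, 0.001, -1.0]]
ft_force: [-8.1, 0.5, 2.9]
gripper_width: 0.284
```

```bash
python3 - <<'E'
from h import *
s=save('side','s11');t=save('top','t11')
cv2.imwrite('pics/zs11.png',cv2.resize(s[140:230,250:340],None,fx=6.6,fy=6.6,interpolation=cv2.INTER_CUBIC))
plan(.625,.0278,.085,-12.4)
E
```

```text
t 18.825 pos [0.6251 0.0277 0.0852] ang -12.37 j6 8.6 w 0.284 F [-8.32  0.06  3.66]
-> norm shift [-0.0005 -0.0005  0.0008] spin 0.0004
```

View pics/zs11.png

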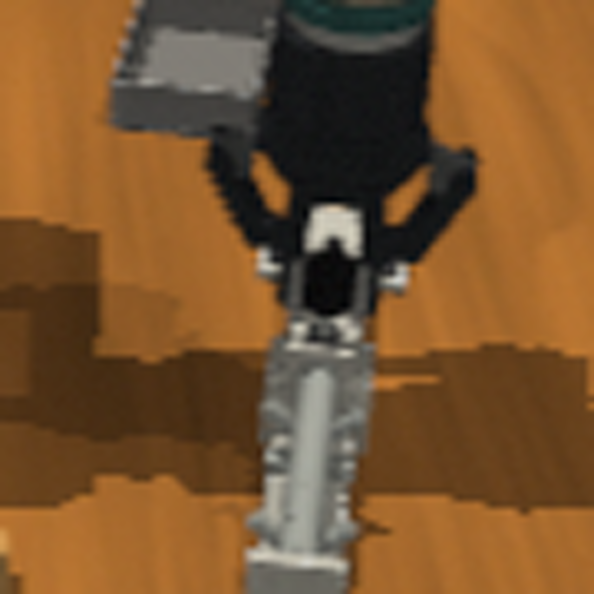

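The pin has bottomed. Height stays at 0.0852 m, the same as at the first grip, while Fz rises to +3.7 N. In the crop the knob sits about 32 px above the plate top (rows ~313 and ~345), as it did when home in the first hole. I'll settle for a moment, check, and hand in.

Request:
arm_command(
  steps=[
    [0,0,0,0,0],
    [0,0,0,0,0],
    [0,0,0,0,0],
    [0,0,0,0,0],
  ],
)

```text
t: 19.32
eef_pos: [0.6251, 0.0277, 0.0852]
orientation: [[0.977, -0.214, -0.0], [-0.214, -0.977, -0.001], [0.0, 0.001, -1.0]]
ft_force: [-7.5, -0.0, 2.0]
gripper_width: 0.286
```

```bash
python3 - <<'E'
from h import *
import fit
t=save('top','t12');cv2.imwrite('pics/zt12.png',cv2.resize(t[130:200,210:330],None,fx=6,fy=6,interpolation=cv2.INTER_CUBIC))
plan(.625,.0278,.085,-12.4)
E
```

```text
t 19.375 pos [0.6251 0.0277 0.0852] ang -12.37 j6 8.6 w 0.283 F [-7.76 -0.8   1.73]
-> norm shift [-0.0004 -0.0004  0.0007] spin 0.0004
```

View pics/zt12.png

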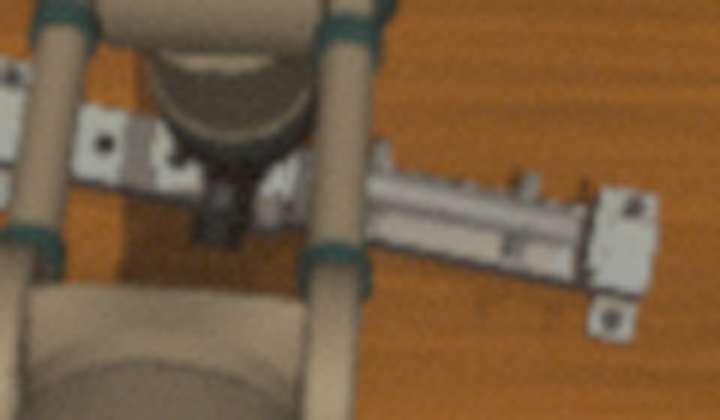

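The rod's right end is still at col ~578, row ~240, so it hasn't moved. The arm is steady and holding the knob.

```bash
python3 -c "
from workcell import r
print(r.hand_in())"
```

```text
the job is handed in; nothing more can be done
None
```

I put the smallest rod in both V saddles and released it. I then pulled the plunger up about 12.4 mm, slid the stop about 40 mm to the next hole, and lowered the pin until it bottomed. I handed the job in at about 19.4 s with the gripper still closed on the knob; no verdict was reported.

- **Rod:** pictures after release, and again just before hand-in, show it lying in both saddles and not moving. It has about 8 mm to the head plate, but I could only see its gap to the stop in low-resolution pictures.
- **Pin:** the tool stopped at z = 0.0852 m, the same height as with the pin home in the first hole. Pressing further only turned the vertical force from -4.5 N to between +2 and +4 N. In the picture the knob sits as far above the stop plate as it did at the start.
- **Stop:** net tool travel was 40.2 mm along the rail, and the pin entered the hole without resistance. The slide position itself comes only from that travel and the pictures.
- **Grip on the knob:** the opening read 0.28 (about 24 mm), as when I first gripped it. I had no direct reading of the finger force on the knob.
- **Disagreements:** camera and arm positions differed by about 1.5–2 mm, and I corrected for that. A sideways force of about 8 N remained at the wrist, which is well below the limits.
- **Bystanders:** the arm did not go near the screwdriver, tray or offcut, though I didn't measure their positions again at the end.

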